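Tea under cover on the windowsill

ROBOT

A 7-joint arm with a two-finger parallel gripper is mounted at the origin on the work surface. World frame = base frame: x ahead of the robot, y to its left, z up, the work surface at z = 0. Lengths are in mm, angles in rad, forces in N, time in s.
With the tool pointing down it reaches from about 400 to 875 mm from the base axis. Payload 4.4 kg.
Tool frame: the origin (TCP) lies at the very end of the fingers, on their centre line; the grasp point (between the pads) lies 19 mm behind it; y points along the fingers, z is the direction in which the jaws open and shut, and the axes are right-handed (so a half turn about y gives the same grasp; the last joint's range is limited). The gripper opens to 85 mm and grips with 20 to 120 N. Pads are 22 mm wide; open, the fingers measure 114 mm over their backs; the gripper's body (76 mm by 85 mm) begins 54 mm behind the grasp point. The pads swing forward as they close: fully open they stand 13 mm farther back than shut.
Start: joints at [-1.385, 0.628, 0.038, 1.517, -0.027, 0.996, -0.02], TCP at [161.921, 629.523, 231.313] pointing down, gripper open.
Joint ranges: [-3.06, 3.06], [-0.37, 2.12], [-1.25, 1.32], [0.18, 2.47], [-1.1, 4.24], [0.23, 1.98], [-2.94, 2.94]. Speed limits (rad/s): [2.57, 2.57, 3.14, 3.14, 3.14, 3.14, 3.14].

INTERFACE

Orientations are given as [roll, pitch, yaw] about the fixed x, y, z axes, in that order (R = Rz(yaw) Ry(pitch) Rx(roll)).
In Python, from cell import ctrl, imaging, finish_job gives the robot as it stands.
- The arm moves only by the shell command python3 -m inch 'ROWS'. ROWS is JSON, one flat list of numbers, 7 for each row, row after row: the opening, from 0 (shut) to 1 (fully open), then the shift along the tool's x, y, z in cm, then the turn, a rotation vector about the tool's x, y, z in degrees. A call has 1 to 12 rows; each row is the pose to reach, as a shift and turn from the pose commanded when the call began, along the tool's axes at that moment; what a row does not reach only later rows make up. A row lasts 1/10 s, in which the tool goes at most 50 mm and 8.59 degrees, less where a joint would pass 70% of its speed; a pose out of reach is approached as far as the arm can. A call with a gripper value outside its range is refused whole. The fingers move at their own pace and stop on an object; the grip force is fixed at half the most. Time passes only in rows, so rows that repeat a pose let the fingers close. It gives the time, the measured TCP pose, the force and the opening at its end, in the units of the state.
- ctrl.read_state(): the state, without advancing time (a new reading comes with each control period).
- imaging.get_image(name): name is "scene" or "side" or "wrist"; returns a dict with "img" (420x560x3 uint8, red, green, blue), "fx", "fy", "cx", "cy" (pixels), "dist" ([k1, k2, p1, p2, k3] as OpenCV has them; the pictures are not rectified), "R" (3x3) and "t" (3): a world point X has camera coordinates R X + t. Camera axes: x right, y down, z forward; pixel columns grow to the right and rows downward; lengths in mm; the calibration is good to about 2 mm. A picture is of the moment at which its call begins. There is no depth.
- finish_job(): hands the job in, once; it reports no verdict.
The state is a dict: "clock": time; "qpos": joint angles; "qd": joint speeds; "tau": joint torques, N m; "eef_pos": TCP position; "tool_rot": TCP orientation; "force": force on the tool from outside, world axes, zero at the start; "torque": the same for the moment, N m; "width": finger opening in mm.
Only numpy, scipy, OpenCV 4.12 (cv2) and the standard library are available. Lean on these libraries where they do the work, as an engineer would, in place of code of your own. Each camera call takes 0.05 s, during which the arm holds its last target.

TASK

Make up the tea stack on the blue tile: first stand the yellow cup upright in the middle of the blue tile, then hang the aluminium strainer fully home in the cup, then lay the brown teapot lid flat on the strainer as a cover. Last of all put the glass dessert bowl, still upside down, centrally over the sugar dish so that its rim stands on the sill all round, without knocking the dish. Set the cup and the glass bowl down rather than dropping them, let go of each thing before the next, and leave the white box and the red peg where they are.

Things in the scene. Friction and masses are not known exactly. Their poses are not given: they have to be found in the camera images.
- cup: Yellow handleless ceramic tea cup, loose, open side up, about 170 g: outside diameter 58 mm from 20 mm height up to the rim (narrower at the foot), 75 mm high, wall 4 mm, mouth 50 mm inside. Origin: centre of its underside; z up.
- strainer: Aluminium tea strainer, loose, open side up, 60 g, 62 mm high: basket 34 to 41 mm in diameter up to 40 mm height, then a step out to an upright collar, 62 mm outside, 56 mm inside, 40 to 62 mm high; grip the collar. The basket goes into the cup (4.5 mm play all round), the step resting on the cup's rim, origin 35 mm above the cup's. Origin: centre of underside; z up.
- teapot_lid: Dark brown ceramic teapot lid, loose, knob up, 110 g: plug 44 mm in diameter, 0 to 8 mm high; disc 66 mm in diameter, 8 to 16 mm (domed to 20 mm by the knob); knob 22 mm in diameter, 16 to 40 mm. The plug goes inside the strainer's collar (6 mm play all round), the disc on the collar's rim, origin 54 mm above the strainer's. Origin: centre of underside; z up.
- glass_bowl: Clear glass dessert bowl standing upside down, loose, 200 g, 76 mm high: rim on the sill, 102 mm in diameter outside, 94 mm inside; hollow 45 mm high in the middle; outside narrowing to 36 mm at 50 mm height; on top its solid round foot 40 mm in diameter, 49 to 76 mm high, to grip it by. Origin: centre of the rim's plane, on the sill at the start; z up.
- blue_tile: Glazed blue square tile, 110 x 110 x 8 mm, fixed flat on the sill; the cup's place. Origin: centre of its underside, so its top is 8 mm above; x and y along its edges, z up.
- red_tile: Terracotta (dull orange-red) square tile of the same size as the blue one, 110 x 110 x 8 mm, fixed; not used. Origin: centre of its underside.
- sugar_dish: Small white round sugar dish with brown sugar lumps, fixed on the sill: 50 mm in diameter at the rim, 18 mm high, lumps up to 26 mm above the sill in the middle. The glass bowl goes over it, rim on the sill. Origin: centre of its underside; z up.
- press_box: White plastic box with a press-button lid, closed, loose, 300 g, 60 x 85 x 43 mm (x, y, z), grey button on its -x face. Only in the way. Origin: centre of its underside.
- peg: Red plastic clothes peg lying flat, loose, 12 g, 75 mm long (along its x), 10 mm wide, 13 mm high. Only in the way. Origin: centre of its underside.
Mind the look-alikes: they are no part of the job. What is shaped like the glass_bowl but pink is not meant.

How it is judged:
By the outcome, as a careful person would: the job done as asked, in the order asked, and still so for the second after the job is handed in, with the robot touching nothing.
It also fails if it takes over 128 s, if anything falls off the work surface, if the arm or the gripper's body presses on something with over 40 N, if the wrist force passes 120 N, or if a joint passes its speed limit or range.

## Working session

There is one attempt and no reset: what is moved stays moved. The work goes in short steps, Python scripts to look and compute and a shell command to move; the robot and the scene stay as the last step left them, time stands still between calls to the robot, and variables do not carry over. Pictures are saved under pics/ and viewed, and the job is handed in when it is done.

```bash
ls; mkdir -p pics; cat > h.py <<'E'
import numpy as np,cv2
from cell import ctrl,imaging
def snap(n,f):
    d=imaging.get_image(n); cv2.imwrite(f'pics/{f}.png',cv2.cvtColor(d['img'],cv2.COLOR_RGB2BGR)); 
    np.savez(f'pics/{f}.npz',**d); return d
def K(d): return np.array([[d['fx'],0,d['cx']],[0,d['fy'],d['cy']],[0,0,1.]])
def ray(d,u,v):
    p=cv2.undistortPoints(np.array([[[u,v]]],float),K(d),np.array(d['dist'],float))[0,0]
    R=np.array(d['R']);t=np.array(d['t']); o=-R.T@t; w=R.T@np.array([p[0],p[1],1]); return o,w/np.linalg.norm(w)
def onz(d,u,v,z):
    o,w=ray(d,u,v); return o+w*(z-o[2])/w[2]
def proj(d,X):
    R=np.array(d['R'],float);t=np.array(d['t'],float)
    return cv2.projectPoints(np.array(X,float).reshape(-1,1,3),cv2.Rodrigues(R)[0],t,K(d),np.array(d['dist'],float))[0].reshape(-1,2)
E
python3 - <<'E'
from h import *
for n in('scene','side','wrist'):
    d=snap(n,n+'0'); print(n,d['fx'],-np.array(d['R']).T@np.array(d['t']))
s=ctrl.read_state();print({k:np.round(v,3) for k,v in s.items()})
E
```

```text
pics
scene 443.64242303893695 [968.9288741  737.82626934 623.94135984]
side 402.77265381443794 [   0.84026498 -593.16762482  735.90675931]
wrist 361.7991693772235 [ 99.35643086 646.35830373 371.7610311 ]
{'clock': np.float64(0.15), 'qpos': array([-1.385,  0.629,  0.038,  1.518, -0.027,  0.996, -0.02 ]), 'qd': array([-0.   , -0.003,  0.   , -0.004,  0.001, -0.001,  0.001]), 'tau': array([ 2.0000e-03, -5.6380e+01,  1.2280e+00, -1.9365e+01,  1.1000e-02,
        7.0000e-03,  0.0000e+00]), 'eef_pos': array([161.803, 629.078, 230.62 ]), 'tool_rot': array([-1.572,  0.   , -0.252]), 'force': array([-0.133,  1.063, -0.074]), 'torque': array([-0.005, -0.036,  0.028]), 'width': np.float64(85.455)}
```

View pics/scene0.png

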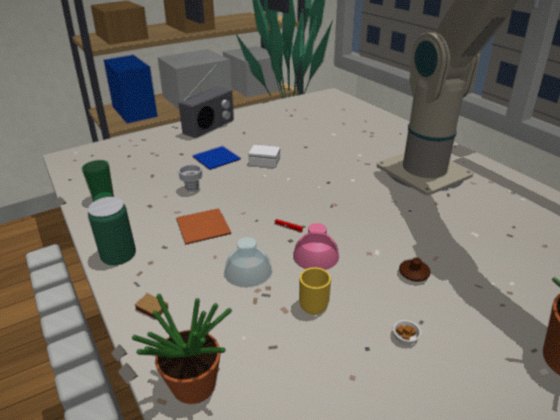

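View pics/side0.png

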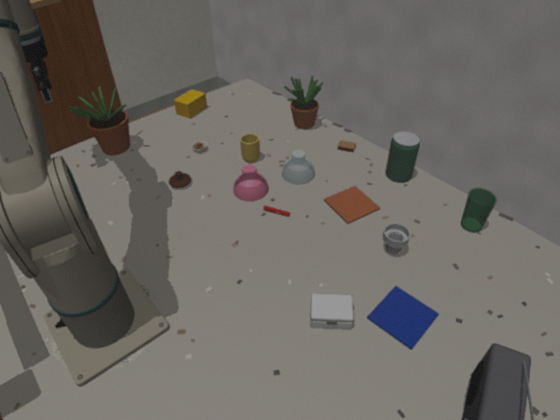

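View pics/wrist0.png

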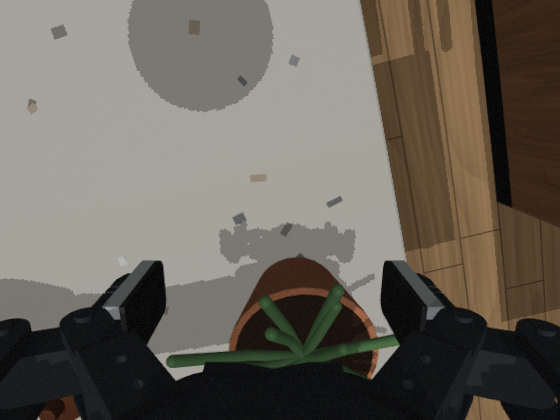

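Scene view: blue tile at (217,157), strainer (191,178), cup (315,290), glass bowl (248,262), lid (415,270), dish (406,332), pink decoy (316,245), box (264,155) and peg (289,225). Next I'll measure them.

```bash
cat > m.py <<'E'
from h import *
def load(f): return {k:v for k,v in np.load(f'pics/{f}.npz').items()}
def blobs(d,lo,hi,mn=60):
    hsv=cv2.cvtColor(d['img'],cv2.COLOR_RGB2HSV); m=cv2.inRange(hsv,np.array(lo),np.array(hi))
    m=cv2.morphologyEx(m,cv2.MORPH_CLOSE,np.ones((3,3)))
    n,l,s,c=cv2.connectedComponentsWithStats(m)
    return [(l==i,s[i],c[i]) for i in range(1,n) if s[i,4]>=mn]
E
python3 - <<'E'
from m import *
for f in('scene0','side0'):
    d=load(f)
    for nm,lo,hi in [('blue',(110,150,60),(130,255,255)),('yellow',(20,130,80),(30,255,255)),('red',(0,150,50),(12,255,255)),('pink',(165,80,80),(178,255,255)),('redp',(0,220,100),(6,255,255))]:
        for m,s,c in blobs(d,lo,hi): print(f,nm,s,np.round(c,1))
    cv2.imwrite(f'pics/{f}_crop.png',cv2.resize(cv2.cvtColor(d['img'],cv2.COLOR_RGB2BGR)[(120 if f=='scene0' else 110):(360 if f=='scene0' else 350), 160:460],None,fx=2.6,fy=2.4,interpolation=cv2.INTER_CUBIC))
E
```

```text
scene0 blue [ 105   56   52   66 2250] [130.5  88.3]
scene0 blue [194 147  46  22 556] [216.1 157.3]
scene0 yellow [ 300  268   31   46 1207] [314.1 289.7]
scene0 red [ 177  209   53   35 1177] [202.5 225.7]
scene0 red [275 220  28  12 127] [289.2 225. ]
scene0 red [400 259  30  21 379] [414.7 270.2]
scene0 red [544 295  16  79 784] [553.3 339.7]
scene0 red [ 156  353   64   50 1235] [192.4 383.7]
scene0 pink [ 294  223   44   46 1450] [316.1 248.4]
scene0 redp [276 220  26  11  69] [288.7 224.6]
side0 blue [ 368  287   70   61 2194] [402.8 316.7]
side0 yellow [174  90  33  28 643] [190.1 102.9]
side0 yellow [241 135  17  26 351] [249.4 146.7]
side0 red [335 187  43  23 278] [353.5 198.8]
side0 red [264 206  25  10  81] [276.1 210.5]
side0 red [350 206  20  13  93] [359.9 212.1]
side0 pink [234 165  34  36 826] [250.2 184.5]
```

View pics/scene0_crop.png

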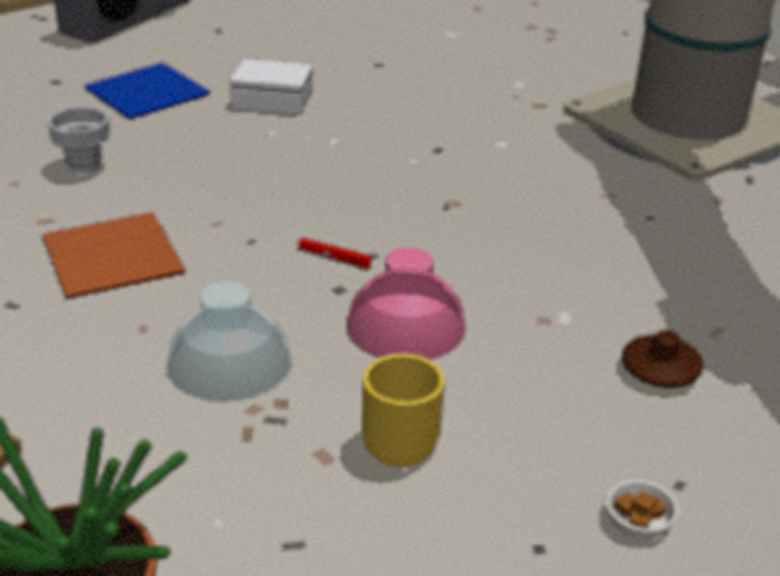

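View pics/side0_crop.png

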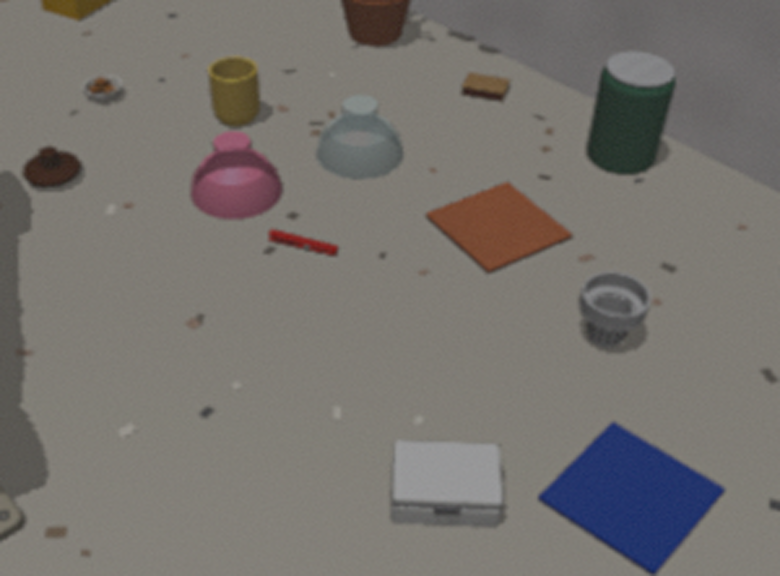

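```bash
python3 - <<'E'
from m import *
A=load('scene0');B=load('side0')
P={'cup':(75,(403,381),(234,71)),'bowl':(76,(226,297),(360,105)),'strainer':(62,(80,123),(614,295)),'lidknob':(40,(666,338),(49,152)),'dish':(18,(641,506),(104,87)),'pink':(76,(410,260),(234,145)),
't1':(8,(87,88),(540,496)),'t2':(8,(162,64),(655,573)),'t3':(8,(208,92),(723,490)),'t4':(8,(134,115),(614,424)),
't1':(8,(87,88),(723,490)),'t2':(8,(162,64),(655,573)),'t3':(8,(208,92),(540,496)),'t4':(8,(134,115),(614,424)),
'pegL':(10,(302,244),(272,236)),'pegR':(10,(370,264),(336,250)),'bx1':(43,(240,62),(502,445)),'bx2':(43,(312,67),(394,443)),'bx3':(43,(302,90),(394,500)),'bx4':(43,(231,83),(502,505))}
for k,(z,a,b) in P.items():
    a=(160+a[0]/2.6-.3,120+a[1]/2.4-.3);b=(160+b[0]/2.6-.3,110+b[1]/2.4-.3)
    o1,w1=ray(A,*a);o2,w2=ray(B,*b)
    s=np.linalg.lstsq(np.c_[w1,-w2],o2-o1,rcond=None)[0]; p,q=o1+s[0]*w1,o2+s[1]*w2
    print(k,np.round(onz(A,*a,z)[:2]),np.round(onz(B,*b,z)[:2]),np.round((p+q)/2),round(np.linalg.norm(p-q),1))
E
```

```text
cup [598. 264.] [595. 256.] [597. 261.  72.] 2.7
bowl [652. 108.] [651. 102.] [652. 105.  74.] 2.7
strainer [ 620. -261.] [ 616. -272.] [ 618. -270.   58.] 2.9
lidknob [370. 305.] [368. 300.] [369. 303.  38.] 1.3
dish [504. 414.] [504. 409.] [504. 413.  16.] 3.3
pink [502. 143.] [500. 133.] [501. 138.  73.] 4.6
t1 [ 542. -441.] [ 540. -454.] [ 541. -452.    4.] 4.7
t2 [ 437. -455.] [ 434. -463.] [ 435. -462.    5.] 2.3
t3 [ 428. -351.] [ 426. -356.] [ 426. -355.    6.] 1.1
t4 [ 527. -343.] [ 532. -348.] [ 528. -347.    8.] 6.8
pegL [514.  -5.] [477.  45.] [497.  23.  18.] 58.6
pegR [480.  57.] [511. -16.] [493.  16.  -6.] 68.5
bx1 [ 388. -343.] [ 422. -313.] [ 407. -318.   59.] 10.6
bx2 [ 325. -285.] [ 360. -254.] [ 347. -260.   60.] 10.1
bx3 [ 369. -237.] [ 321. -295.] [ 337. -284.   14.] 5.6
bx4 [ 425. -297.] [ 378. -353.] [ 397. -345.   14.] 6.6
```

```bash
python3 -m inch '[1,0,-5,0,0,0,0, 1,0,-10,0,0,0,0, 1,20,-10,-10,0,40,0, 1,51.3,-8,-24.9,0,75.6,0, 1,51.3,-8,-24.9,0,75.6,0, 1,51.3,-8,-24.9,0,75.6,0, 1,51.3,-8,-24.9,0,75.6,0, 1,51.3,-8,-24.9,0,75.6,0, 1,51.3,-8,-24.9,0,75.6,0, 1,51.3,-8,-24.9,0,75.6,0, 1,51.3,-8,-24.9,0,75.6,0, 1,51.3,-8,-24.9,0,75.6,0]'
python3 -m inch '[1,0,0,0,0,0,0]'
python3 - <<'E'
from h import *
s=ctrl.read_state();print({k:np.round(s[k],3) for k in('clock','qpos','eef_pos','tool_rot','force')})
E
```

```text
clock: 1.35
eef_pos: [543.8, 304.9, 313.7]
tool_rot: [-1.571, -0.0, -1.573]
force: [-0.2, 1.0, 0.3]
width: 85.4
clock: 1.45
eef_pos: [548.7, 297.3, 313.7]
tool_rot: [-1.567, -0.006, -1.584]
force: [0.1, -0.4, -0.1]
width: 85.2
{'clock': np.float64(1.45), 'qpos': array([-0.805,  0.546,  0.435,  1.493, -0.234,  1.154, -0.344]), 'eef_pos': array([548.656, 297.327, 313.717]), 'tool_rot': array([-1.567, -0.006, -1.584]), 'force': array([ 0.127, -0.424, -0.104])}
```

```bash
python3 -m inch '[1,3.6,5,4.8,0,0,0, 1,3.6,5,4.8,0,0,0, 1,3.6,5,4.8,0,0,0, 1,3.6,5,4.8,0,0,0]'
python3 - <<'E'
from m import *
d=snap('wrist','w1')
s=ctrl.read_state();print({k:np.round(s[k],3) for k in('clock','eef_pos','tool_rot')})
print(proj(d,[s['eef_pos'],(597,261,0),(597,261,75)]))
for m,st,c in blobs(d,(20,110,50),(32,255,255),500):print(st,c)
E
```

```text
clock: 1.85
eef_pos: [590.4, 270.2, 263.5]
tool_rot: [-1.572, -0.0, -1.572]
force: [-0.0, -0.6, 0.0]
width: 85.2
{'clock': np.float64(1.9), 'eef_pos': array([590.273, 271.284, 264.232]), 'tool_rot': array([-1.571e+00,  1.000e-03, -1.570e+00])}
[[270.77604096 269.90410756]
 [278.04247773 179.0580926 ]
 [279.15058422 193.77504977]]
[ 249  156   59   65 2734] [278.48719824 190.67702999]
```

View pics/w1.png

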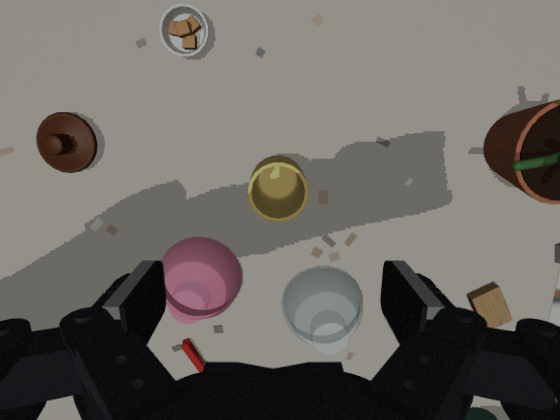

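```bash
python3 - <<'E'
from m import *
d=load('w1')
print(-d['R'].T@d['t'], d['R'][2])
for nm,lo,hi in(('cup',(20,110,50),(32,255,255)),('lid',(0,100,20),(18,255,130))):
  for m,st,c in blobs(d,lo,hi,800):
    cs=max(cv2.findContours(m.astype(np.uint8),0,1)[0],key=cv2.contourArea); (x,y),r=cv2.minEnclosingCircle(cs); e=cv2.fitEllipse(cs)
    print(nm,st,(x,y,r),e)
    z={'cup':75,'lid':12}[nm]
    p=onz(d,*e[0],z);print(p, np.linalg.norm(onz(d,st[0],y,z)-onz(d,st[0]+st[2],y,z)))
for nm,u,v,z in(('dish',184,30,18),('bowlfoot',330,332,76),('bowlrim',322,304,0),('pinkrim',202,279,0),('knob',57,143,40)): print(nm,onz(d,u,v,z))
im=cv2.cvtColor(d['img'],cv2.COLOR_RGB2BGR)
cv2.imwrite('pics/w1c.png',np.hstack([cv2.resize(im[0:200,0:220],None,fx=1.8,fy=3*.6*1.0),cv2.resize(im[150:350,180:400],None,fx=1.8,fy=1.8)]))
E
```

```text
[591.28225011 336.27594393 404.72962485] [-6.76158484e-04 -2.58080352e-01 -9.66123219e-01]
cup [ 249  156   59   65 2734] (277.5, 188.13491821289062, 32.602298736572266) ((278.23529052734375, 190.75), (57.67149353027344, 60.577449798583984), 7.861640930175781)
[596.13941875 263.89239404  75.        ] 54.908855766418974
lid [ 484  100   76  104 4889] (538.1266479492188, 150.5, 54.643917083740234) ((528.6574096679688, 147.10035705566406), (78.33501434326172, 101.56771850585938), 169.02890014648438)
[871.52357912 298.81626051  12.        ] 86.35482254709903
lid [  37  113   60   59 2792] (67.21910095214844, 141.21910095214844, 31.707778930664062) ((66.34569549560547, 141.9662628173828), (55.17879104614258, 62.50093078613281), 134.34140014648438)
[367.04104478 304.88691683  12.        ] 66.61582724614954
lid [ 467  283   44   46 1160] (488.0, 307.0, 24.69827651977539) ((489.38409423828125, 304.6166687011719), (32.51600646972656, 47.68975067138672), 145.24009704589844)
[857.42623393 106.49404344  12.        ] 55.87987064143357
dish [503.62846961 414.14861831  18.        ]
bowlfoot [650.37608185 113.58133383  76.        ]
bowlrim [652.31392018 102.43709091   0.        ]
pinkrim [503.97733714 136.95922534   0.        ]
knob [373.21759456 306.18383518  40.        ]
```

View pics/w1c.png

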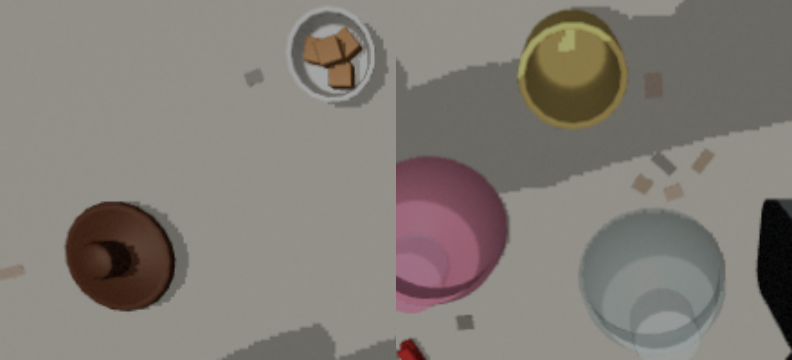

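```bash
python3 -m inch '[1,0.5,8,0.3,0,0,0, 1,0.9,15,0.6,0,0,0, 1,0.9,15,0.6,0,0,0, 1,0.9,15,0.6,0,0,0, 1,0.9,15,0.6,0,0,0, 1,0.9,15,0.6,0,0,0]'
python3 - <<'E'
from m import *
d=snap('wrist','w2')
s=ctrl.read_state();print({k:np.round(s[k],3) for k in('clock','eef_pos','tool_rot')})
print(proj(d,[s['eef_pos'],s['eef_pos']*[1,1,0]+[0,0,75]]))
for m,st,c in blobs(d,(20,110,50),(32,255,255),500):print(st,c,onz(d,st[0]+st[2]/2,st[1]+st[3]/2,75))
E
```

```text
clock: 2.5
eef_pos: [598.8, 262.8, 117.6]
tool_rot: [-1.566, 0.003, -1.57]
force: [0.8, -0.2, -0.2]
width: 85.3
{'clock': np.float64(2.55), 'eef_pos': array([598.915, 262.644, 117.762]), 'tool_rot': array([-1.565,  0.003, -1.57 ])}
[[271.27939967 271.96707692]
 [271.06906177 237.95479388]]
[ 213  171  105  115 8662] [265.73285615 231.45566844] [595.94516846 268.00201288  75.        ]
```

View pics/w2.png

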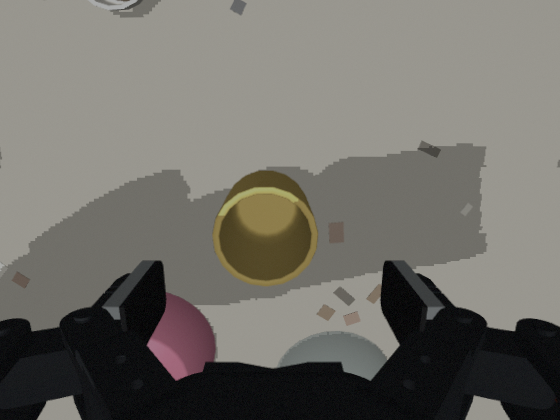

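```bash
python3 -m inch '[1,0,4,-0.3,0,0,0, 1,-0.1,8.5,-0.3,0,0,0, 1,-0.1,8.5,-0.3,0,0,0, 1,-0.1,8.5,-0.3,0,0,0, 1,-0.1,8.5,-0.3,0,0,0, 0.4,-0.1,8.5,-0.3,0,0,0, 0.4,-0.1,8.5,-0.3,0,0,0, 0.4,-0.1,8.5,-0.3,0,0,0, 0.4,-0.1,8.5,-0.3,0,0,0, 0.4,-0.1,8.5,-0.3,0,0,0, 0.4,-0.1,8.5,-0.3,0,0,0]'
```

```text
clock: 3.65
eef_pos: [595.0, 262.7, 31.5]
tool_rot: [-1.568, 0.002, -1.571]
force: [-1.7, -0.7, 9.5]
width: 56.8
```

```bash
python3 -m inch '[0.4,0,0,0,0,0,0, 0.4,0,-3,0,0,0,0, 0.4,0,-8,0,0,0,0, 0.4,0,-13,0,0,0,0, 0.4,4,-16,-1,0,0,0, 0.4,8,-16,-2,0,0,0, 0.4,12,-16,-3,0,0,0, 0.4,16,-16,-4,0,0,0, 0.4,20,-16,-4,0,0,0, 0.4,24,-16,-5,0,0,0, 0.4,28,-16,-6,0,0,0, 0.4,30,-16,-6,0,0,0]'
python3 -m inch '[0.4,3,0,0,0,0,0, 0.4,7,0,0,0,0,0, 0.4,11,0,0,0,0,0, 0.4,15,0,0,0,0,0, 0.4,18,0,0,0,0,0, 0.4,21,0,0,0,0,0, 0.4,23,0,0,0,0,0, 0.4,23,0,0,0,0,0,  0.4,23,0,0,0,0,0]'
python3 - <<'E'
from m import *
d=snap('wrist','w3')
s=ctrl.read_state();print({k:np.round(s[k],3) for k in('clock','eef_pos','tool_rot','width','qpos','force')})
E
```

```text
clock: 4.85
eef_pos: [531.5, -42.5, 189.7]
tool_rot: [-1.572, -0.002, -1.577]
force: [0.4, 0.1, -2.4]
width: 57.2
clock: 5.75
eef_pos: [533.2, -267.8, 189.1]
tool_rot: [-1.571, 0.001, -1.572]
force: [-0.5, 0.5, -2.6]
width: 57.0
{'clock': np.float64(5.8), 'eef_pos': array([ 533.495, -266.694,  189.027]), 'tool_rot': array([-1.571e+00,  1.000e-03, -1.571e+00]), 'width': np.float64(56.463), 'qpos': array([ 0.203,  0.623,  0.343,  1.724, -0.268,  0.842,  0.666]), 'force': array([-0.643,  0.071, -2.468])}
```

View pics/w3.png

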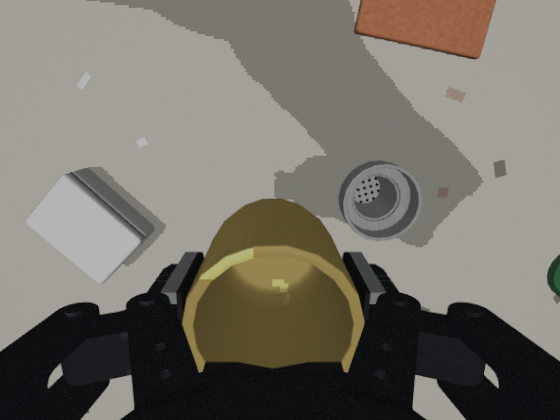

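```bash
python3 - <<'E'
from m import *
d=load('w3');A=load('scene0');B=load('side0')
print('strainer',onz(d,379.5,200,62), 'box', [onz(d,u,v,43)[:2].round() for u,v in((71,172),(27,222),(102,283),(146,234))])
print('radio',[onz(A,u,v,0)[:2].round() for u,v in((192,132),(232,118),(182,118))],[onz(B,u,v,0)[:2].round() for u,v in((466,400),(497,345))])
E
```

```text
strainer [ 615.84508648 -267.90656663   62.        ] box [array([ 371., -249.]), array([ 326., -291.]), array([ 384., -347.]), array([ 427., -302.])]
radio [array([ 466., -634.]), array([ 291., -671.]), array([ 447., -776.])] [array([ 427., -596.]), array([ 572., -580.])]
```

```bash
python3 -m inch '[0.4,4,-2,-1,0,0,0, 0.4,8,-2,-2,0,0,0, 0.4,12,-2,-3,0,0,0, 0.4,16,-2,-4,0,0,0, 0.4,20,-2,-4.5,0,0,0, 0.4,23,-2,-4.9,0,0,0, 0.4,23,-2,-4.9,0,0,0, 0.4,23,-2,-4.9,0,0,0]'
python3 - <<'E'
from m import *
d=snap('wrist','w4')
s=ctrl.read_state();print({k:np.round(s[k],3) for k in('clock','eef_pos','tool_rot','width','qpos','force')})
for m,st,c in blobs(d,(108,120,40),(132,255,255),500):
    cs=max(cv2.findContours(m.astype(np.uint8),0,1)[0],key=cv2.contourArea)
    p=cv2.approxPolyDP(cs,0.02*cv2.arcLength(cs,True),True)[:,0]; P=np.array([onz(d,*q,8)[:2] for q in p]); print(st,p.tolist(),P.round(1).tolist(),P.mean(0)); print(np.linalg.norm(P-np.roll(P,1,0),axis=1))
    r=cv2.minAreaRect(np.array([onz(d,*q[0],8)[:2] for q in cs],np.float32)); print(r)
E
```

```text
clock: 6.6
eef_pos: [484.7, -496.7, 208.5]
tool_rot: [-1.571, 0.002, -1.571]
force: [1.1, 0.4, -2.4]
width: 57.5
{'clock': np.float64(6.65), 'eef_pos': array([ 485.517, -495.559,  208.556]), 'tool_rot': array([-1.571,  0.002, -1.569]), 'width': np.float64(56.778), 'qpos': array([ 0.579,  0.74 ,  0.332,  1.408, -0.26 ,  1.039,  0.964]), 'force': array([ 0.241,  0.74 , -2.163])}
[  203    10   131   135 15151] [[326, 10], [203, 23], [218, 144], [332, 135]] [[531.8, -345.7], [425.1, -356.0], [434.4, -460.5], [540.8, -452.3]] [ 483.03998255 -403.59111033]
[106.94994685 107.10189516 104.91479594 106.72729131]
((483.4952087402344, -403.4458312988281), (108.44397735595703, 108.02842712402344), 4.94085693359375)
```

View pics/w4.png

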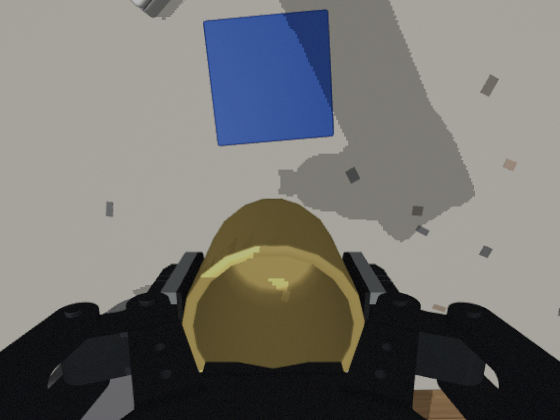

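```bash
python3 -m inch '[0.4,-4,0,0,0,0,0, 0.4,-8,2,0,0,0,0, 0.4,-9,6,-0.2,0,0,0, 0.4,-9.1,10,-0.2,0,0,0, 0.4,-9.1,13,-0.2,0,0,0, 0.4,-9.1,14,-0.2,0,0,0, 0.4,-9.1,14.5,-0.2,0,0,0, 0.4,-9.1,14.5,-0.2,0,0,0, 0.4,-9.1,14.5,-0.2,0,0,0, 0.4,-9.1,14.5,-0.2,0,0,0]'
python3 - <<'E'
from m import *
s=ctrl.read_state();print({k:np.round(s[k],3) for k in('clock','eef_pos','tool_rot','width','qpos','force')})
d=snap('side','s5');im=cv2.cvtColor(d['img'],cv2.COLOR_RGB2BGR)
cv2.imwrite('pics/s5c.png',cv2.resize(im[220:380,320:500],None,fx=3.5,fy=3.5))
E
```

```text
clock: 7.65
eef_pos: [483.3, -407.6, 65.6]
tool_rot: [-1.569, -0.002, -1.571]
force: [-0.4, 0.6, -1.6]
width: 56.7
{'clock': np.float64(7.65), 'eef_pos': array([ 483.312, -407.574,   65.551]), 'tool_rot': array([-1.569, -0.002, -1.571]), 'width': np.float64(56.682), 'qpos': array([ 0.497,  0.826,  0.268,  1.704, -0.326,  0.653,  0.943]), 'force': array([-0.373,  0.565, -1.609])}
```

View pics/s5c.png

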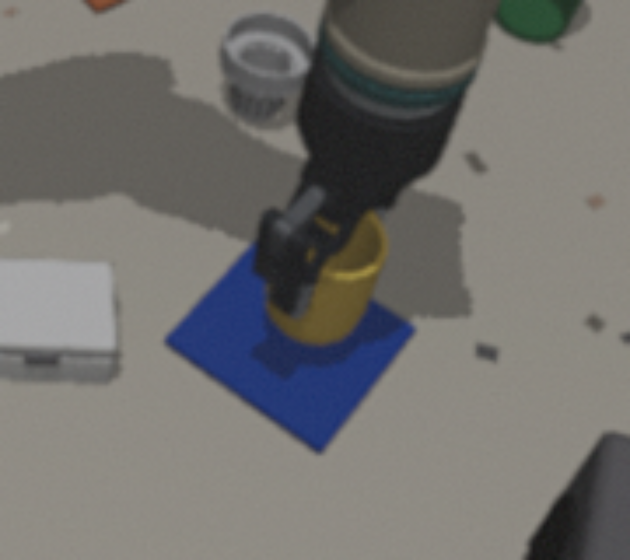

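```bash
python3 -m inch '[0.4,-0.3,0.8,0,0,0,0, 0.4,-0.3,1.6,0,0,0,0, 0.4,-0.3,2.0,0,0,0,0, 0.4,-0.3,2.2,0,0,0,0, 0.4,-0.3,2.3,0,0,0,0, 0.4,-0.3,2.3,0,0,0,0]'
python3 -m inch '[0.4,0,0.1,0,0,0,0,0.4,0,0.1,0,0,0,0]'
```

```text
clock: 8.3
eef_pos: [482.4, -404.0, 40.8]
tool_rot: [-1.571, -0.0, -1.571]
force: [0.1, -0.3, -1.6]
width: 56.9
clock: 8.5
eef_pos: [482.5, -403.9, 40.1]
tool_rot: [-1.571, -0.0, -1.571]
force: [0.3, 0.5, -2.5]
width: 56.9
```

```bash
python3 -m inch '[0.4,0,0.05,0.1,0,0,0,0.4,0,0.1,0.1,0,0,0]'
python3 -m inch '[0.4,0,0.05,0,0,0,0,0.4,0,0.1,0,0,0,0]'
python3 -m inch '[0.4,0,0.05,0,0,0,0,0.4,0,0.1,0,0,0,0]'
```

```text
clock: 8.7
eef_pos: [483.6, -404.0, 39.5]
tool_rot: [-1.571, -0.0, -1.571]
force: [-1.3, 1.0, 5.7]
width: 56.9
clock: 8.9
eef_pos: [483.7, -404.0, 39.4]
tool_rot: [-1.57, -0.0, -1.571]
force: [-2.5, 3.5, 12.2]
width: 57.0
clock: 9.1
eef_pos: [483.6, -404.1, 39.4]
tool_rot: [-1.57, -0.0, -1.572]
force: [-4.7, 5.4, 18.7]
width: 57.2
```

```bash
python3 -m inch '[0.4,0,-0.2,0,0,0,0,0.4,0,-0.2,0,0,0,0,0.7,0,-0.2,0,0,0,0,0.75,0,-0.2,0,0,0,0,0.8,0,-0.2,0,0,0,0,0.9,0,-0.2,0,0,0,0,1,0,-0.2,0,0,0,0,1,0,-0.2,0,0,0,0]'
python3 -m inch '[1,0,-3,0,0,0,0,1,0,-6,0,0,0,0,1,0,-10,0,0,0,0,1,0,-14,0,0,0,0,1,0,-14,0,0,0,0,1,0,-14,0,0,0,0,1,0,-14,0,0,0,0]'
python3 - <<'E'
from m import *
d=snap('wrist','w6')
s=ctrl.read_state();print({k:np.round(s[k],3) for k in('clock','eef_pos','tool_rot')})
print(proj(d,[s['eef_pos'],s['eef_pos']*[1,1,0]+[0,0,83]]))
E
```

```text
clock: 9.9
eef_pos: [483.5, -403.8, 38.9]
tool_rot: [-1.571, 0.0, -1.571]
force: [-0.1, 0.8, 0.7]
width: 85.4
clock: 10.6
eef_pos: [482.9, -403.0, 177.9]
tool_rot: [-1.572, 0.002, -1.571]
force: [0.3, 1.0, -0.8]
width: 85.3
{'clock': np.float64(10.65), 'eef_pos': array([ 482.748, -402.942,  177.497]), 'tool_rot': array([-1.573,  0.002, -1.571])}
[[270.66820661 270.9327487 ]
 [271.48594483 211.43118102]]
```

View pics/w6.png

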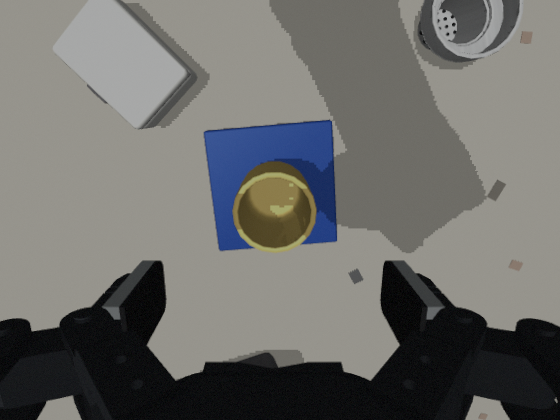

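```bash
python3 -m inch '[1,-3,0,3,0,0,0,1,-6,0,6,0,0,0,1,-9,0,9,0,0,0,1,-12,2,12,0,0,0,1,-13.4,5,13.2,0,0,0,1,-13.4,6.5,13.2,0,0,0,1,-13.4,6.5,13.2,0,0,0,1,-13.4,6.5,13.2,0,0,0,1,-13.4,6.5,13.2,0,0,0]'
python3 - <<'E'
from m import *
d=snap('wrist','w7')
s=ctrl.read_state();print({k:np.round(s[k],3) for k in('clock','eef_pos','tool_rot')})
print(proj(d,[s['eef_pos'],s['eef_pos']*[1,1,0]+[0,0,62]]))
E
```

```text
clock: 11.55
eef_pos: [615.0, -272.6, 115.3]
tool_rot: [-1.57, -0.002, -1.574]
force: [-0.3, 0.2, -0.2]
width: 85.2
{'clock': np.float64(11.6), 'eef_pos': array([ 615.275, -272.223,  115.51 ]), 'tool_rot': array([-1.569, -0.002, -1.574])}
[[271.78260518 270.89582914]
 [271.79898308 230.29124408]]
```

View pics/w7.png

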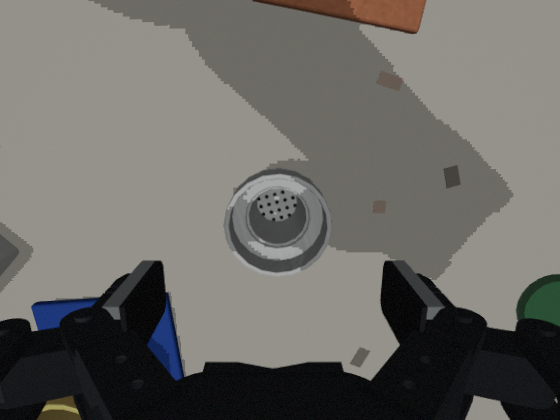

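```bash
python3 -m inch '[1,-0.3,4,0.2,0,0,0, 1,-0.3,8.5,0.2,0,0,0, 1,-0.3,8.5,0.2,0,0,0, 1,-0.3,8.5,0.2,0,0,0, 1,-0.3,8.5,0.2,0,0,0, 0.5,-0.3,8.5,0.2,0,0,0, 0.5,-0.3,8.5,0.2,0,0,0, 0.5,-0.3,8.5,0.2,0,0,0, 0.5,-0.3,8.5,0.2,0,0,0, 0.5,-0.3,8.5,0.2,0,0,0, 0.5,-0.3,8.5,0.2,0,0,0, 0.5,-0.3,8.5,0.2,0,0,0]'
python3 -m inch '[0.5,0,0,0,0,0,0, 0.5,0,-2,0,0,0,0, 0.5,0,-5,0,0,0,0, 0.5,0,-9,0,0,0,0, 0.5,0,-13,0,0,0,0, 0.5,0,-16,0,0,0,0, 0.5,0,-16,0,0,0,0, 0.5,0,-16,0,0,0,0]'
python3 - <<'E'
from m import *
d=snap('wrist','w8')
s=ctrl.read_state();print({k:np.round(s[k],3) for k in('clock','eef_pos','tool_rot','width')})
E
```

```text
clock: 12.8
eef_pos: [618.8, -267.7, 32.0]
tool_rot: [-1.567, -0.001, -1.571]
force: [-1.7, 1.2, 9.3]
width: 61.6
clock: 13.6
eef_pos: [617.9, -266.9, 190.4]
tool_rot: [-1.569, -0.0, -1.571]
force: [0.0, -0.2, -2.1]
width: 61.0
{'clock': np.float64(13.65), 'eef_pos': array([ 617.103, -266.359,  188.882]), 'tool_rot': array([-1.571e+00,  1.000e-03, -1.571e+00]), 'width': np.float64(60.825)}
```

View pics/w8.png

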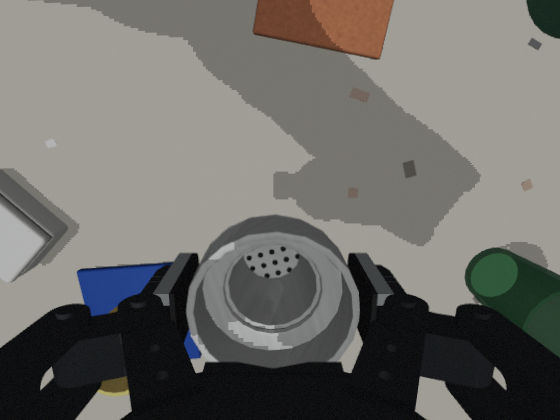

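```bash
python3 -m inch '[0.5,3,0,-3,0,0,0,0.5,6,0,-6,0,0,0,0.5,9,0,-9,0,0,0,0.5,12,0,-12,0,0,0,0.5,13.5,1,-13.4,0,0,0,0.5,13.5,3,-13.4,0,0,0,0.5,13.5,5,-13.4,0,0,0,0.5,13.5,5.5,-13.4,0,0,0,0.5,13.5,5.5,-13.4,0,0,0,0.5,13.5,5.5,-13.4,0,0,0]'
python3 -m inch '[0.5,0,0,0,0,0,0,0.5,0,0,0,0,0,0]'
python3 - <<'E'
from m import *
d=snap('side','s9');im=cv2.cvtColor(d['img'],cv2.COLOR_RGB2BGR)
e=snap('scene','c9');im2=cv2.cvtColor(e['img'],cv2.COLOR_RGB2BGR)
cv2.imwrite('pics/s9c.png',np.hstack([cv2.resize(im[230:360,350:460],None,fx=3.5,fy=3.5),cv2.resize(im2[60:190,160:270],None,fx=3.5,fy=3.5)]))
s=ctrl.read_state();print({k:np.round(s[k],3) for k in('clock','eef_pos','tool_rot','width')})
E
```

```text
clock: 14.65
eef_pos: [483.7, -401.9, 134.2]
tool_rot: [-1.571, -0.0, -1.571]
force: [-0.1, 0.2, -1.5]
width: 60.8
clock: 14.85
eef_pos: [484.0, -402.0, 134.8]
tool_rot: [-1.57, -0.001, -1.571]
force: [0.0, -0.2, -1.6]
width: 61.0
{'clock': np.float64(14.95), 'eef_pos': array([ 483.801, -401.924,  134.632]), 'tool_rot': array([-1.570e+00, -1.000e-03, -1.571e+00]), 'width': np.float64(60.546)}
```

View pics/s9c.png

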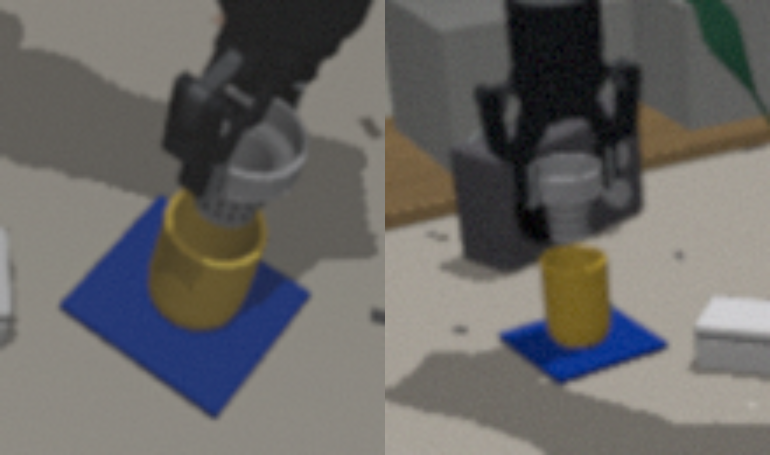

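```bash
python3 -m inch '[0.5,0,0.8,0,0,0,0,0.5,0,1.6,0,0,0,0,0.5,0,2.2,0,0,0,0,0.5,0,2.6,0,0,0,0,0.5,0,3,0,0,0,0,0.5,0,3,0,0,0,0]'
python3 -m inch '[0.5,0,0.5,0,0,0,0,0.5,0,1,0,0,0,0,0.5,0,1.5,0,0,0,0,0.5,0,1.5,0,0,0,0]'
```

```text
clock: 15.55
eef_pos: [483.1, -401.5, 103.2]
tool_rot: [-1.572, 0.001, -1.571]
force: [-0.8, 0.5, -1.6]
width: 61.1
clock: 15.95
eef_pos: [483.0, -401.4, 88.1]
tool_rot: [-1.572, 0.001, -1.571]
force: [-0.3, 0.6, -0.8]
width: 60.9
```

```bash
python3 -m inch '[0.5,0,0.4,0,0,0,0,0.5,0,0.7,0,0,0,0,0.5,0,1.0,0,0,0,0,0.5,0,1.0,0,0,0,0]'
```

```text
clock: 16.35
eef_pos: [483.3, -401.6, 78.5]
tool_rot: [-1.571, 0.001, -1.571]
force: [-0.0, 0.8, -0.5]
width: 60.7
```

```bash
python3 -m inch '[0.5,0,0.2,0,0,0,0,0.5,0,0.3,0,0,0,0,0.5,0,0.3,0,0,0,0]'
python3 -m inch '[0.5,0,0.1,0,0,0,0,0.5,0,0.1,0,0,0,0]'
```

```text
clock: 16.65
eef_pos: [483.5, -401.8, 75.9]
tool_rot: [-1.571, 0.0, -1.571]
force: [0.1, -0.1, -0.7]
width: 60.9
clock: 16.85
eef_pos: [483.8, -401.9, 75.3]
tool_rot: [-1.57, -0.0, -1.571]
force: [0.3, -0.2, 1.4]
width: 61.3
```

```bash
python3 -m inch '[0.5,0,0.1,0,0,0,0,0.5,0,0.1,0,0,0,0]'
python3 -m inch '[0.78,0,0,0,0,0,0,0.8,0,0,0,0,0,0,0.85,0,0,0,0,0,0,0.9,0,0,0,0,0,0,1,0,0,0,0,0,0,1,0,0,0,0,0,0]'
python3 -m inch '[1,0,-2,0,0,0,0,1,0,-5,0,0,0,0,1,0,-9,0,0,0,0,1,0,-12,0,0,0,0,1,0,-12,0,0,0,0,1,0,-12,0,0,0,0,1,0,-12,0,0,0,0]'
python3 - <<'E'
from m import *
d=snap('wrist','w10')
s=ctrl.read_state();print({k:np.round(s[k],3) for k in('clock','eef_pos','tool_rot')})
print(proj(d,[s['eef_pos'],s['eef_pos']*[1,1,0]+[0,0,105]]))
e=snap('scene','c10');im2=cv2.cvtColor(e['img'],cv2.COLOR_RGB2BGR)
d=snap('side','s10');im=cv2.cvtColor(d['img'],cv2.COLOR_RGB2BGR)
cv2.imwrite('pics/s10c.png',np.hstack([cv2.resize(im[230:360,350:460],None,fx=3.5,fy=3.5),cv2.resize(im2[60:190,160:270],None,fx=3.5,fy=3.5)]))
E
```

```text
clock: 17.05
eef_pos: [484.3, -402.3, 75.1]
tool_rot: [-1.569, -0.001, -1.571]
force: [0.6, 0.8, 5.7]
width: 61.0
clock: 17.65
eef_pos: [483.4, -401.8, 73.9]
tool_rot: [-1.571, 0.0, -1.571]
force: [0.6, -0.3, 0.0]
width: 85.5
clock: 18.35
eef_pos: [482.9, -401.0, 192.7]
tool_rot: [-1.573, 0.002, -1.571]
force: [-0.6, -0.4, -1.2]
width: 85.2
{'clock': np.float64(18.4), 'eef_pos': array([ 482.778, -400.985,  192.474]), 'tool_rot': array([-1.573,  0.002, -1.571])}
[[270.84403653 271.2020639 ]
 [271.59305843 214.44884759]]
```

View pics/w10.png

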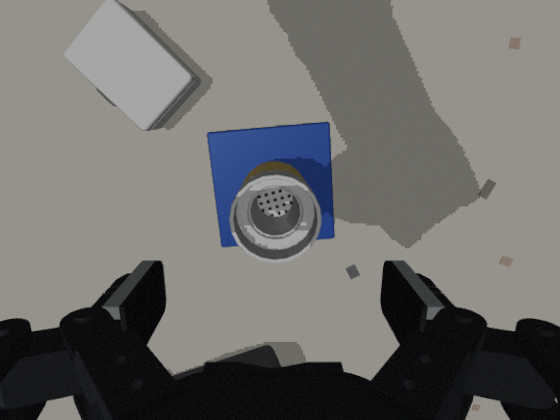

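View pics/s10c.png

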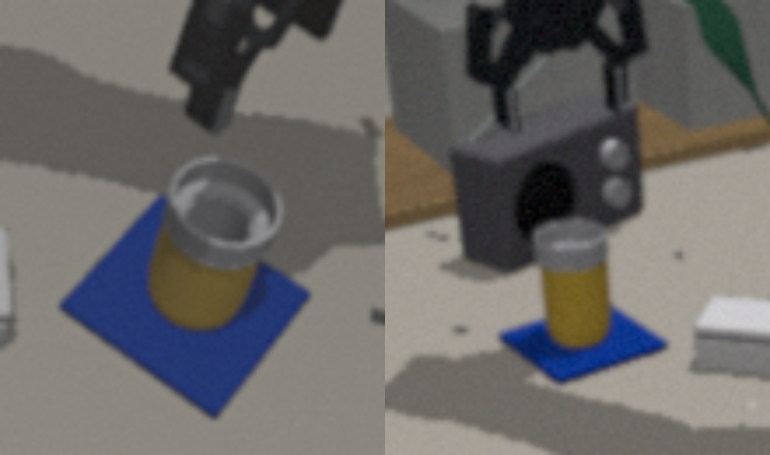

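```bash
python3 -m inch '[1,-4,0,0,0,0,0,1,-8,0,0,0,0,0,1,-12,0,0,0,0,0,1,-17,0,0,0,0,0,1,-22,0,0,0,0,0,1,-27,0,0,0,0,0,1,-32,0,0,0,0,0,1,-37,0,0,0,0,0,1,-42,0,0,0,0,0,1,-46,0,0,0,0,0,1,-48,0,0,0,0,0,1,-48,0,0,0,0,0]'
python3 -m inch '[1,-3,0,0,0,0,0,1,-7,0,-2,0,0,0,1,-11,0,-5,0,0,0,1,-15,0,-8,0,0,0,1,-18,0,-10,0,0,0,1,-20,0,-11,0,0,0,1,-20,0,-11,0,0,0,1,-20,0,-11,0,0,0]'
python3 - <<'E'
from m import *
d=snap('wrist','w11')
s=ctrl.read_state();print({k:np.round(s[k],3) for k in('clock','eef_pos','tool_rot','qpos')})
print(proj(d,[s['eef_pos'],s['eef_pos']*[1,1,0]+[0,0,40]]))
E
```

```text
clock: 19.7
eef_pos: [483.1, 82.2, 193.2]
tool_rot: [-1.572, 0.001, -1.565]
force: [0.4, -1.2, -0.5]
width: 85.4
clock: 20.5
eef_pos: [374.4, 277.0, 193.8]
tool_rot: [-1.571, -0.001, -1.572]
force: [0.9, -0.6, -0.3]
width: 85.7
{'clock': np.float64(20.55), 'eef_pos': array([374.732, 276.442, 193.879]), 'tool_rot': array([-1.570e+00, -1.000e-03, -1.574e+00]), 'qpos': array([-0.989,  0.453,  0.41 ,  2.064, -0.28 ,  0.677, -0.398])}
[[271.91757806 272.75393147]
 [272.06116343 192.72889007]]
```

View pics/w11.png

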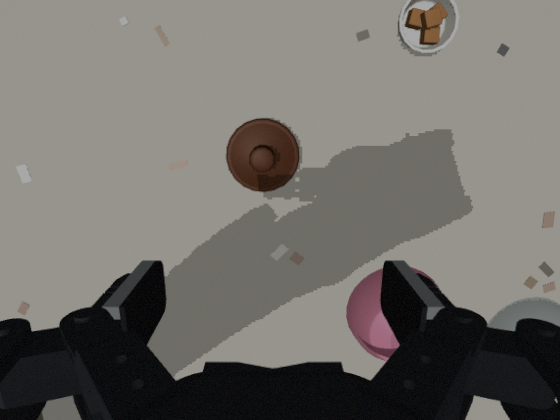

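```bash
python3 - <<'E'
from m import *
d=load('w11')
print(onz(d,263,155,13),onz(d,262,157,40),onz(d,429,24,18), np.linalg.norm(onz(d,226,155,13)-onz(d,300,155,13)))
E
```

```text
[366.74867131 304.6735177   13.        ] [366.61357349 306.28207103  40.        ] [502.27409783 411.46862369  18.        ] 65.72034896648123
```

```bash
python3 -m inch '[1,-2,3,-0.5,0,0,0,1,-2.8,7,-0.9,0,0,0,1,-2.8,9.4,-0.9,0,0,0,1,-2.8,9.4,-0.9,0,0,0,1,-2.8,9.4,-0.9,0,0,0,1,-2.8,9.4,-0.9,0,0,0,1,-2.8,9.4,-0.9,0,0,0]'
python3 - <<'E'
from m import *
d=snap('wrist','w12')
s=ctrl.read_state();print({k:np.round(s[k],3) for k in('clock','eef_pos','tool_rot','qpos')})
print(proj(d,[s['eef_pos'],s['eef_pos']*[1,1,0]+[0,0,40],s['eef_pos']*[1,1,0]+[0,0,13]]))
E
```

```text
clock: 21.25
eef_pos: [366.0, 306.4, 101.4]
tool_rot: [-1.569, 0.002, -1.572]
force: [0.0, -0.7, 0.2]
width: 85.8
{'clock': np.float64(21.3), 'eef_pos': array([365.723, 306.52 , 101.248]), 'tool_rot': array([-1.569,  0.002, -1.572]), 'qpos': array([-0.958,  0.62 ,  0.296,  2.115, -0.395,  0.455, -0.358])}
[[270.42851375 271.02395216]
 [270.72110125 226.58295488]
 [270.80452445 213.96919609]]
```

View pics/w12.png

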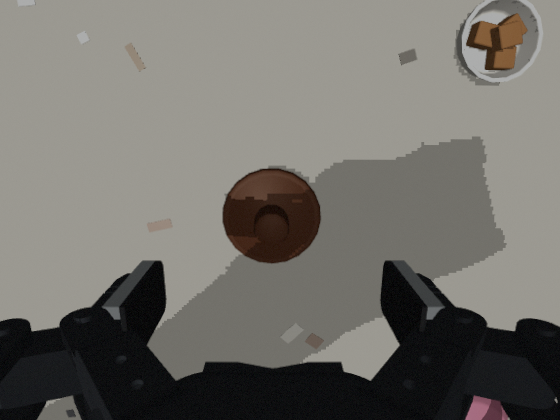

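```bash
python3 -m inch '[1,0.1,3,-0.1,0,0,0,1,0.1,6,-0.1,0,0,0,1,0.1,7.6,-0.1,0,0,0,1,0.1,7.8,-0.1,0,0,0,1,0.1,7.8,-0.1,0,0,0,1,0.1,7.8,-0.1,0,0,0]'
python3 -c "
from h import *
s=ctrl.read_state();print(s['qpos'])"
```

```text
clock: 21.9
eef_pos: [364.6, 305.8, 23.1]
tool_rot: [-1.569, 0.001, -1.571]
force: [-0.4, 0.4, -0.0]
width: 85.5
[-0.87400032  0.76408588  0.17410527  2.1487724  -0.47880929  0.2627354
 -0.28369071]
```

```bash
python3 -m inch '[0.5,0,0,0,0,0,0,0.4,0,0,0,0,0,0,0.3,0,0,0,0,0,0,0.15,0,0,0,0,0,0,0.1,0,0,0,0,0,0,0.1,0,0,0,0,0,0,0.1,0,0,0,0,0,0,0.1,0,0,0,0,0,0,0.1,0,0,0,0,0,0,0.1,0,0,0,0,0,0]'
```

```text
clock: 22.9
eef_pos: [364.0, 305.4, 22.5]
tool_rot: [-1.57, 0.001, -1.571]
force: [-0.8, 0.7, 5.8]
width: 19.3
```

```bash
python3 -m inch '[0.1,0,-1,0,0,0,0,0.1,0,-3,0,0,0,0,0.1,0,-6,0,0,0,0,0.1,0,-10,0,0,0,0,0.1,0,-14,0,0,0,0,0.1,0,-18,0,0,0,0,0.1,0,-20,0,0,0,0,0.1,0,-20,0,0,0,0,0.1,0,-20,0,0,0,0]'
python3 - <<'E'
from m import *
d=snap('wrist','w13')
s=ctrl.read_state();print({k:np.round(s[k],3) for k in('clock','eef_pos','tool_rot','width')})
e=snap('scene','c13');im2=cv2.cvtColor(e['img'],cv2.COLOR_RGB2BGR)
cv2.imwrite('pics/c13c.png',cv2.resize(im2[100:320,340:500],None,fx=2.6,fy=2.6))
print(proj(d,[s['eef_pos']]),proj(d,[s['eef_pos']+[0,0,-10]]))
E
```

```text
clock: 23.8
eef_pos: [363.2, 305.2, 222.0]
tool_rot: [-1.571, 0.0, -1.571]
force: [-0.2, -0.5, -1.0]
width: 19.5
{'clock': np.float64(23.85), 'eef_pos': array([362.88 , 304.775, 221.3  ]), 'tool_rot': array([-1.572e+00, -1.000e-03, -1.571e+00]), 'width': np.float64(19.82)}
[[270.25841235 271.52238188]] [[270.38667081 262.06187814]]
```

View pics/w13.png

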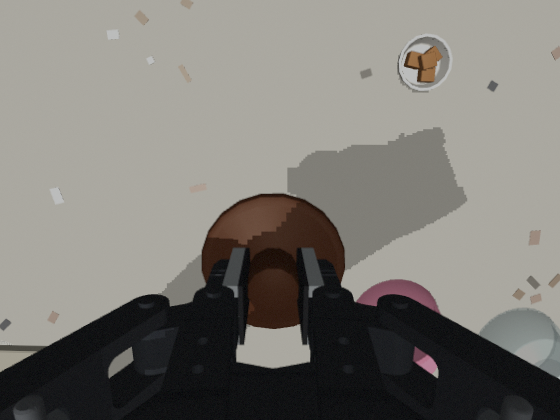

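View pics/c13c.png

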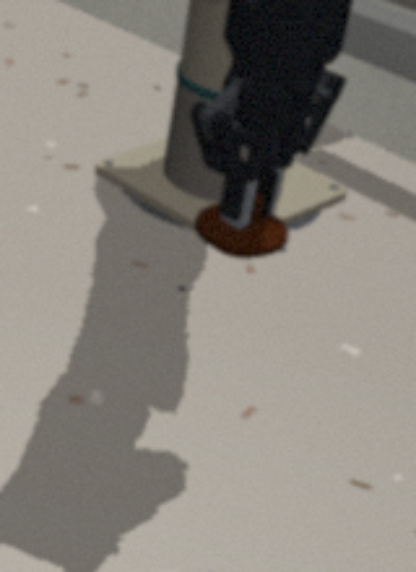

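```bash
python3 - <<'E'
from m import *
e=load('c13'); s=ctrl.read_state()['eef_pos']
a=np.linspace(0,2*np.pi,60)
for tilt in(0,8,-8):
  c=np.c_[33*np.cos(a)*np.cos(np.radians(tilt)),33*np.sin(a),33*np.cos(a)*np.sin(np.radians(tilt))]+s+[0,.7,-10]
  print(tilt,cv2.fitEllipse(proj(e,c).astype(np.float32)))
im=e['img'].astype(int)[160:215,400:460]
m=((im[...,0]>im[...,2]*1.6)&(im[...,0]>40)).astype(np.uint8)
cs=max(cv2.findContours(m,0,1)[0],key=cv2.contourArea)
h=cv2.convexHull(cs);print(cv2.fitEllipse(h),cv2.boundingRect(h))
E
```

```text
0 ((433.7759094238281, 188.1157989501953), (17.47453498840332, 36.87272262573242), 100.46202850341797)
8 ((433.7571105957031, 188.07652282714844), (13.761237144470215, 36.812129974365234), 105.45977783203125)
-8 ((433.8072204589844, 188.13821411132812), (20.83919334411621, 36.92512893676758), 94.86871337890625)
((33.05225372314453, 27.482376098632812), (17.408611297607422, 34.57167434692383), 102.21536254882812) (16, 19, 34, 19)
```

```bash
python3 -m inch '[0.1,3,0,2,0,0,0,0.1,6,0,4,0,0,0,0.1,9,0,6,0,0,0,0.1,12,0,8,0,0,0,0.1,15,0,10,0,0,0,0.1,19,0,12,0,0,0,0.1,23,0,12,0,0,0,0.1,27,0,12,0,0,0,0.1,31,0,12,0,0,0,0.1,34,0,12,0,0,0,0.1,36,0,12,0,0,0,0.1,36,0,12,0,0,0]'
python3 -m inch '[0.1,3,0,0,0,0,0,0.1,7,0,0,0,0,0,0.1,11,0,0,0,0,0,0.1,15,0,0,0,0,0,0.1,19,0,0,0,0,0,0.1,23,0,0,0,0,0,0.1,27,0,0,0,0,0,0.1,31,0,0,0,0,0,0.1,33,0,0,0,0,0,0.1,34,0,0,0,0,0,0.1,34,0,0,0,0,0]'
```

```text
clock: 25.1
eef_pos: [482.5, -58.5, 220.8]
tool_rot: [-1.573, -0.002, -1.578]
force: [-0.1, 0.0, -0.5]
width: 19.4
clock: 26.2
eef_pos: [483.2, -394.7, 220.6]
tool_rot: [-1.573, 0.001, -1.572]
force: [-1.0, 0.7, -1.2]
width: 19.6
```

```bash
python3 -m inch '[0.1,0.9,2,0,0,0,0,0.1,0.9,5,0,0,0,0,0.1,0.9,7,0,0,0,0,0.1,0.9,8,0,0,0,0,0.1,0.9,8,0,0,0,0,0.1,0.9,8,0,0,0,0,0.1,0.9,8,0,0,0,0]'
python3 - <<'E'
from m import *
d=snap('wrist','w14')
s=ctrl.read_state();print({k:np.round(s[k],3) for k in('clock','eef_pos','tool_rot','width')})
e=snap('scene','c14');im2=cv2.cvtColor(e['img'],cv2.COLOR_RGB2BGR)
d=snap('side','s14');im=cv2.cvtColor(d['img'],cv2.COLOR_RGB2BGR)
cv2.imwrite('pics/s14c.png',np.hstack([cv2.resize(im[230:360,350:460],None,fx=3.5,fy=3.5),cv2.resize(im2[60:190,160:270],None,fx=3.5,fy=3.5)]))
E
```

```text
clock: 26.9
eef_pos: [484.3, -404.0, 143.3]
tool_rot: [-1.569, -0.001, -1.571]
force: [0.1, 0.3, -2.1]
width: 19.7
{'clock': np.float64(26.95), 'eef_pos': array([ 484.203, -404.172,  143.308]), 'tool_rot': array([-1.569e+00, -1.000e-03, -1.571e+00]), 'width': np.float64(19.691)}
```

View pics/s14c.png

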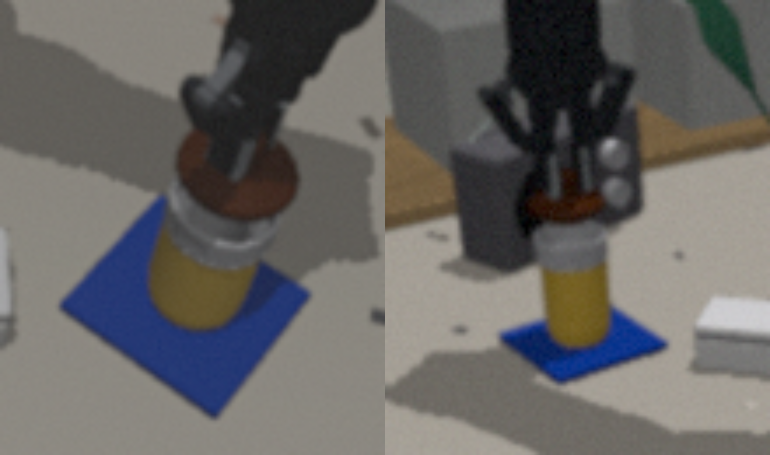

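Aligned within the play. Lowering gently.

```bash
python3 -m inch '[0.1,0,0.5,0,0,0,0,0.1,0,1,0,0,0,0,0.1,0,1.5,0,0,0,0,0.1,0,1.8,0,0,0,0,0.1,0,2.0,0,0,0,0,0.1,0,2.0,0,0,0,0]'
python3 -m inch '[0.1,0,0.2,0,0,0,0,0.1,0,0.3,0,0,0,0,0.1,0,0.3,0,0,0,0]'
python3 -m inch '[0.1,0,0.1,0,0,0,0,0.1,0,0.1,0,0,0,0]'
```

```text
clock: 27.65
eef_pos: [483.3, -403.7, 121.5]
tool_rot: [-1.571, 0.0, -1.571]
force: [0.2, 0.6, -1.3]
width: 19.4
clock: 27.95
eef_pos: [483.6, -404.0, 119.5]
tool_rot: [-1.57, -0.0, -1.571]
force: [-1.6, 0.3, 3.1]
width: 19.8
clock: 28.15
eef_pos: [483.8, -404.4, 119.5]
tool_rot: [-1.569, -0.001, -1.571]
force: [-1.4, 1.9, 8.7]
width: 20.0
```

```bash
python3 -m inch '[0.1,0,-0.1,0,0,0,0,0.3,0,-0.1,0,0,0,0,0.4,0,-0.1,0,0,0,0,0.6,0,-0.1,0,0,0,0,0.6,0,-0.1,0,0,0,0,0.6,0,-0.1,0,0,0,0]'
python3 -m inch '[0.6,0,-1,0,0,0,0,0.7,0,-3,0,0,0,0,1,0,-7,0,0,0,0,1,0,-10,0,0,0,0,1,0,-10,0,0,0,0,1,0,-10,0,0,0,0,1,0,-10,0,0,0,0]'
python3 - <<'E'
from m import *
d=snap('wrist','w15')
s=ctrl.read_state();print({k:np.round(s[k],3) for k in('clock','eef_pos','tool_rot','width')})
e=snap('scene','c15');im2=cv2.cvtColor(e['img'],cv2.COLOR_RGB2BGR)
d=snap('side','s15');im=cv2.cvtColor(d['img'],cv2.COLOR_RGB2BGR)
cv2.imwrite('pics/s15c.png',np.hstack([cv2.resize(im[230:360,350:460],None,fx=3.5,fy=3.5),cv2.resize(im2[60:190,160:270],None,fx=3.5,fy=3.5)]))
E
```

```text
clock: 28.75
eef_pos: [483.4, -403.8, 118.9]
tool_rot: [-1.571, 0.0, -1.571]
force: [-0.1, 0.1, -0.4]
width: 51.5
clock: 29.45
eef_pos: [483.1, -403.2, 218.4]
tool_rot: [-1.572, 0.001, -1.571]
force: [-0.7, 0.2, -0.3]
width: 85.3
{'clock': np.float64(29.5), 'eef_pos': array([ 482.934, -403.118,  217.969]), 'tool_rot': array([-1.572,  0.002, -1.571]), 'width': np.float64(85.488)}
```

View pics/s15c.png

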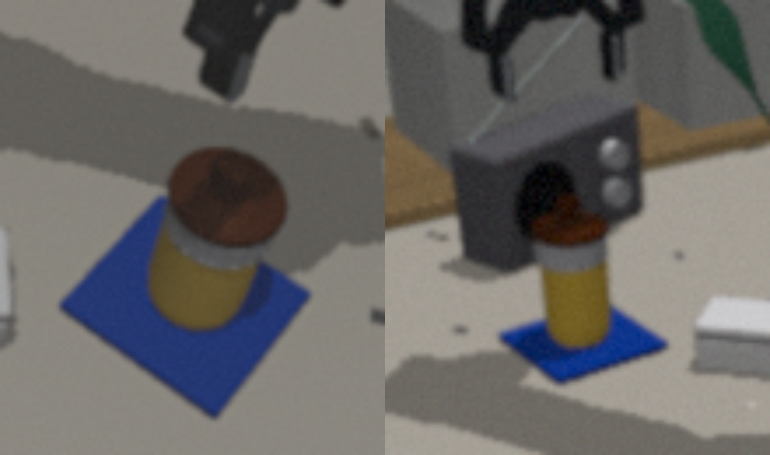

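View pics/w15.png

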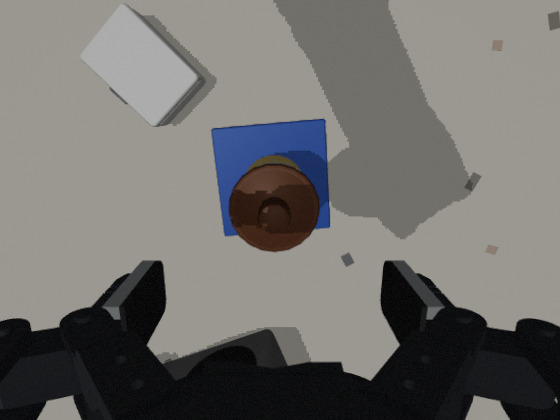

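```bash
python3 -m inch '[1,-3,0,0,0,0,0,1,-7,0,2,0,0,0,1,-11,0,4,0,0,0,1,-15,0,6,0,0,0,1,-19,0,8,0,0,0,1,-23,0,10,0,0,0,1,-27,0,12,0,0,0,1,-31,0,13,0,0,0,1,-35,0,14,0,0,0,1,-39,0,15,0,0,0,1,-42,0,16,0,0,0,1,-43,0,16.8,0,0,0]'
python3 -m inch '[1,-3,2,0,0,0,0,1,-5,4,0,0,0,0,1,-5,4,0,0,0,0,1,-5,4,0,0,0,0]'
python3 - <<'E'
from m import *
d=snap('wrist','w16')
s=ctrl.read_state();print({k:np.round(s[k],3) for k in('clock','eef_pos','tool_rot','width')})
print(proj(d,[s['eef_pos']*[1,1,0]+[0,0,z] for z in (76,0)]))
E
```

```text
clock: 30.8
eef_pos: [651.8, 31.7, 217.8]
tool_rot: [-1.573, 0.003, -1.565]
force: [-0.5, -0.2, 0.4]
width: 85.3
clock: 31.2
eef_pos: [651.5, 74.3, 178.6]
tool_rot: [-1.572, -0.002, -1.572]
force: [-0.2, -1.1, 0.1]
width: 85.6
{'clock': np.float64(31.25), 'eef_pos': array([652.203,  73.306, 179.498]), 'tool_rot': array([-1.57 , -0.002, -1.574]), 'width': np.float64(85.079)}
[[272.6415726  209.40129109]
 [272.65844987 186.96260509]]
```

View pics/w16.png

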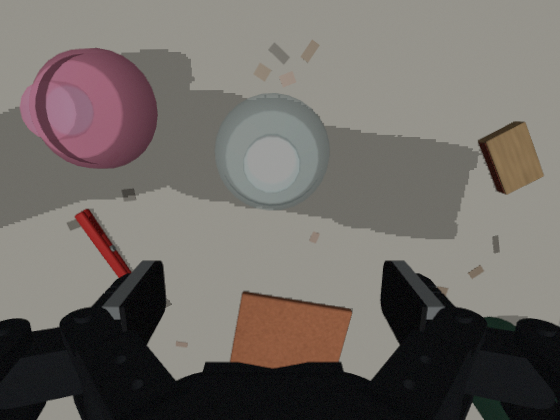

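```bash
python3 - <<'E'
from m import *
d=load('w16')
print(onz(d,271.5,164,76),onz(d,272.5,151.5,0),np.linalg.norm(onz(d,216,151,0)-onz(d,329,151,0)),np.linalg.norm(onz(d,244,164,76)-onz(d,299.5,164,76)))
E
```

```text
[651.50074351 105.15772304  76.        ] [652.1329187  105.14260677   0.        ] 99.43031611334428 37.539306272950625
```

```bash
python3 -m inch '[1,-2,2,-0.1,0,0,0,1,-3.1,4,-0.1,0,0,0,1,-3.1,6,-0.1,0,0,0,1,-3.1,7,-0.1,0,0,0,1,-3.1,7,-0.1,0,0,0,1,-3.1,7,-0.1,0,0,0]'
python3 - <<'E'
from m import *
d=snap('wrist','w17')
s=ctrl.read_state();print({k:np.round(s[k],3) for k in('clock','eef_pos','tool_rot','width')})
print(proj(d,[s['eef_pos']*[1,1,0]+[0,0,z] for z in (76,0)]))
E
```

```text
clock: 31.85
eef_pos: [651.7, 105.4, 110.2]
tool_rot: [-1.569, -0.001, -1.573]
force: [0.4, 0.6, 0.5]
width: 85.4
{'clock': np.float64(31.9), 'eef_pos': array([651.911, 105.775, 110.465]), 'tool_rot': array([-1.568, -0.   , -1.573]), 'width': np.float64(85.489)}
[[271.53703516 242.23285619]
 [271.55708763 204.93090168]]
```

View pics/w17.png

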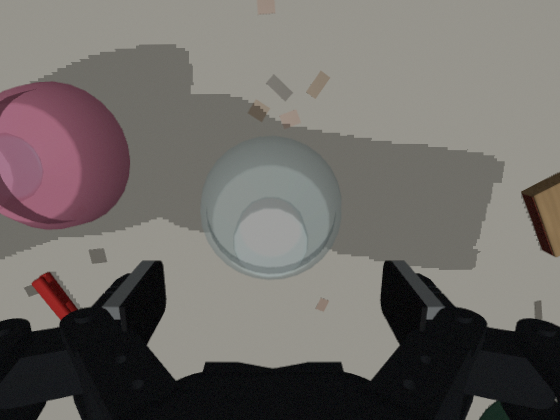

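```bash
python3 -m inch '[1,0,2,-0.1,0,0,0,1,0,4,-0.1,0,0,0,1,0,5.3,-0.1,0,0,0,1,0,5.4,-0.1,0,0,0,1,0,5.4,-0.1,0,0,0,0.7,0,5.4,-0.1,0,0,0,0.55,0,5.4,-0.1,0,0,0,0.3,0,5.4,-0.1,0,0,0,0.3,0,5.4,-0.1,0,0,0,0.3,0,5.4,-0.1,0,0,0,0.3,0,5.4,-0.1,0,0,0,0.3,0,5.4,-0.1,0,0,0]'
python3 -m inch '[0.3,0,0,0,0,0,0,0.3,0,0,0,0,0,0]'
```

```text
clock: 33.1
eef_pos: [650.4, 107.2, 56.0]
tool_rot: [-1.569, 0.0, -1.571]
force: [-0.3, -0.5, 6.1]
width: 38.2
clock: 33.3
eef_pos: [650.4, 107.1, 56.0]
tool_rot: [-1.569, 0.0, -1.571]
force: [-1.4, -1.1, 6.7]
width: 37.8
```

```bash
python3 -m inch '[0.3,0,-1,0,0,0,0,0.3,0,-3,0,0,0,0,0.3,0,-6,0,0,0,0,0.3,0,-10,0,0,0,0,0.3,0,-14,0,0,0,0,0.3,-2,-15,-2,0,0,0,0.3,-5,-15,-4,0,0,0,0.3,-8,-15,-7,0,0,0,0.3,-11,-15,-10,0,0,0,0.3,-14,-15,-12,0,0,0,0.3,-17,-15,-14,0,0,0,0.3,-18,-15,-14.8,0,0,0]'
python3 -m inch '[0.3,-1,0,0,0,0,0,0.3,-1,0,0,0,0,0,0.3,-1,0,0,0,0,0]'
python3 - <<'E'
from m import *
d=snap('wrist','w18')
s=ctrl.read_state();print({k:np.round(s[k],3) for k in('clock','eef_pos','tool_rot','width')})
z=s['eef_pos'][2]
print(proj(d,[s['eef_pos']*[1,1,0]+[0,0,z+k] for k in (20,-56)]))
E
```

```text
clock: 34.5
eef_pos: [498.5, 291.6, 204.8]
tool_rot: [-1.574, 0.002, -1.565]
force: [-1.2, 0.3, -2.1]
width: 37.7
clock: 34.8
eef_pos: [503.1, 295.6, 205.1]
tool_rot: [-1.57, -0.001, -1.573]
force: [-0.1, -0.7, -1.5]
width: 38.3
{'clock': np.float64(34.85), 'eef_pos': array([503.101, 295.284, 205.116]), 'tool_rot': array([-1.570e+00, -1.000e-03, -1.574e+00]), 'width': np.float64(38.224)}
[[270.94865193 295.38751841]
 [271.27595937 229.99849686]]
```

View pics/w18.png

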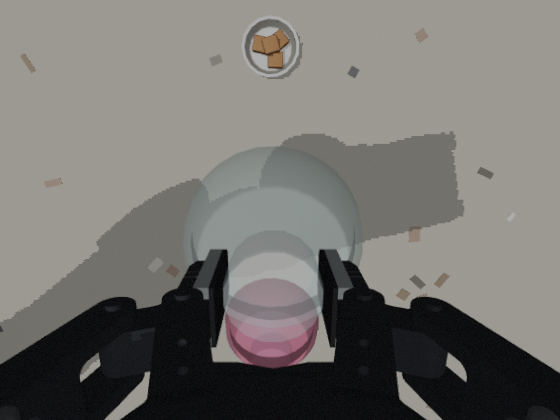

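```bash
python3 - <<'E'
from m import *
d=load('w18')
print(onz(d,271,46.5,18), onz(d,273,231,149))
E
```

```text
[503.16173198 414.21435986  18.        ] [504.08976494 294.63434661 149.        ]
```

```bash
python3 -m inch '[0.3,-3,0,0,0,0,0,0.3,-6,0,0,0,0,0,0.3,-9,2,0,0,0,0,0.3,-11,4,0,0,0,0,0.3,-11.9,6,-0.1,0,0,0,0.3,-11.9,8,-0.1,0,0,0,0.3,-11.9,9,-0.1,0,0,0,0.3,-11.9,9,-0.1,0,0,0,0.3,-11.9,9,-0.1,0,0,0]'
python3 - <<'E'
from m import *
d=snap('wrist','w19')
s=ctrl.read_state();print({k:np.round(s[k],3) for k in('clock','eef_pos','tool_rot','width')})
z=s['eef_pos'][2]
print(proj(d,[s['eef_pos']*[1,1,0]+[0,0,z-56],s['eef_pos']*[1,1,0]+[0,0,18]]))
e=snap('scene','c19');im2=cv2.cvtColor(e['img'],cv2.COLOR_RGB2BGR)
d=snap('side','s19');im=cv2.cvtColor(d['img'],cv2.COLOR_RGB2BGR)
cv2.imwrite('pics/s19c.png',np.hstack([cv2.resize(im[80:180,150:250],None,fx=4,fy=4),cv2.resize(im2[250:350,360:460],None,fx=4,fy=4)]))
E
```

```text
clock: 35.75
eef_pos: [502.0, 415.0, 115.6]
tool_rot: [-1.57, -0.0, -1.573]
force: [0.5, 0.2, -1.0]
width: 37.9
{'clock': np.float64(35.8), 'eef_pos': array([502.094, 415.557, 116.053]), 'tool_rot': array([-1.569e+00,  1.000e-03, -1.573e+00]), 'width': np.float64(37.713)}
[[271.52983374 228.94717323]
 [271.59910326 209.49106822]]
```

View pics/s19c.png

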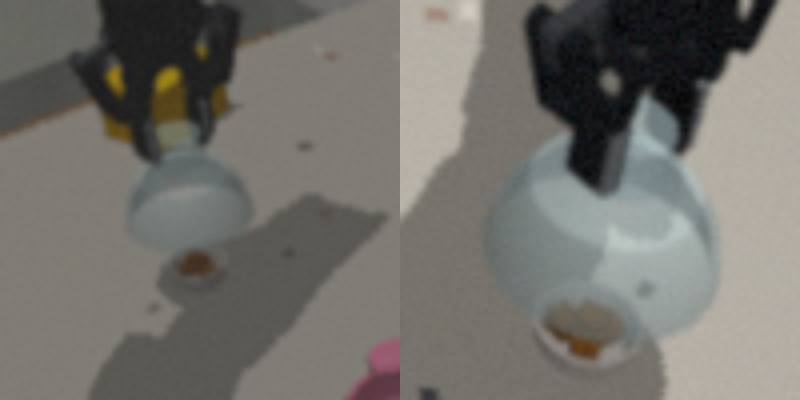

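View pics/w19.png

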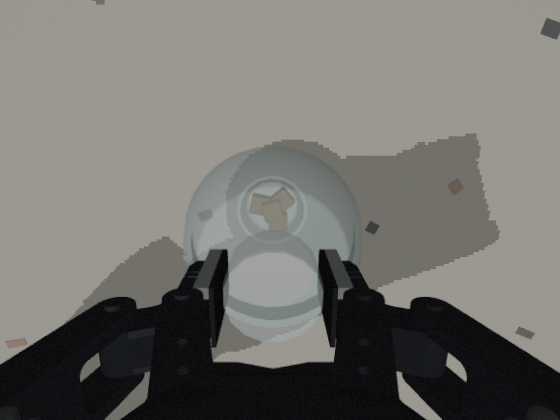

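```bash
python3 - <<'E'
from m import *
d=load('w19');im=cv2.cvtColor(d['img'],cv2.COLOR_RGB2BGR)[130:270,170:370]
cv2.imwrite('pics/w19c.png',cv2.convertScaleAbs(cv2.resize(im,None,fx=4,fy=4,interpolation=cv2.INTER_CUBIC),alpha=1.8,beta=-110))
E
```

```text
(no output)
```

View pics/w19c.png

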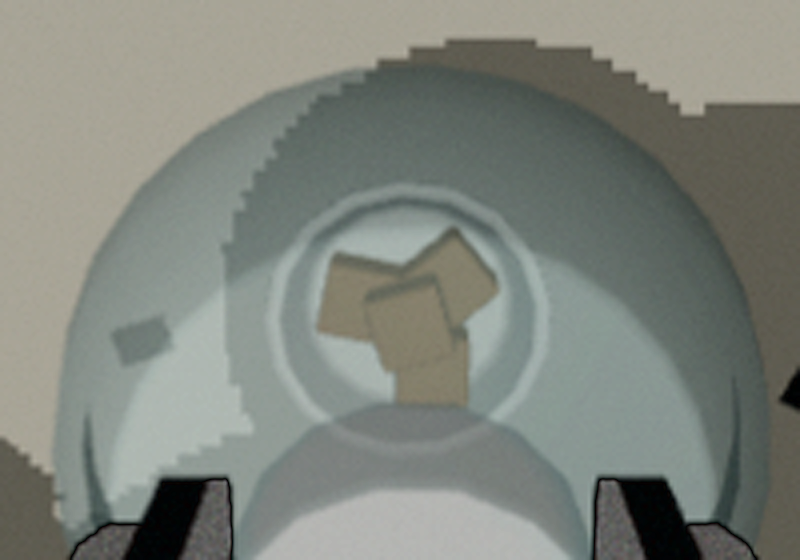

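```bash
python3 -m inch '[0.3,-0.1,1,0,0,0,0,0.3,-0.1,2,0,0,0,0,0.3,-0.1,3,0,0,0,0,0.3,-0.1,4,0,0,0,0,0.3,-0.1,4.8,0,0,0,0,0.3,-0.1,5.2,0,0,0,0,0.3,-0.1,5.4,0,0,0,0,0.3,-0.1,5.4,0,0,0,0,0.3,-0.1,5.4,0,0,0,0]'
python3 -m inch '[0.3,0,0.2,0,0,0,0,0.3,0,0.2,0,0,0,0,0.3,0,0.2,0,0,0,0]'
```

```text
clock: 36.8
eef_pos: [501.2, 417.4, 61.4]
tool_rot: [-1.57, 0.0, -1.571]
force: [0.9, -0.2, -0.9]
width: 38.1
clock: 37.1
eef_pos: [500.9, 417.2, 59.1]
tool_rot: [-1.571, 0.0, -1.571]
force: [0.1, -0.9, -1.8]
width: 37.5
```

```bash
python3 -m inch '[0.3,0.1,0.1,0.05,0,0,0,0.3,0.1,0.2,0.05,0,0,0,0.3,0.1,0.2,0.05,0,0,0]'
python3 -m inch '[0.3,0,0.1,0,0,0,0,0.3,0,0.1,0,0,0,0]'
python3 -m inch '[0.3,0,0.1,0,0,0,0,0.3,0,0.1,0,0,0,0]'
```

```text
clock: 37.4
eef_pos: [501.3, 416.0, 56.8]
tool_rot: [-1.571, -0.0, -1.571]
force: [0.4, 0.4, -2.0]
width: 37.8
clock: 37.6
eef_pos: [501.4, 416.2, 56.1]
tool_rot: [-1.571, 0.0, -1.571]
force: [-0.1, -0.3, -0.2]
width: 37.9
clock: 37.8
eef_pos: [501.4, 416.2, 56.1]
tool_rot: [-1.571, 0.0, -1.571]
force: [-2.8, -1.1, 6.2]
width: 38.2
```

Rim is on the sill (contact at the expected z of 56). Release and withdraw.

```bash
python3 -m inch '[0.3,0,-0.05,0,0,0,0,0.5,0,-0.05,0,0,0,0,0.6,0,-0.05,0,0,0,0,0.8,0,-0.05,0,0,0,0,1,0,-0.05,0,0,0,0,1,0,-0.05,0,0,0,0,1,0,-0.05,0,0,0,0]'
python3 -m inch '[1,0,-2,0,0,0,0,1,0,-5,0,0,0,0,1,0,-9,0,0,0,0,1,0,-13,0,0,0,0,1,0,-15,0,0,0,0,1,0,-15,0,0,0,0,1,0,-15,0,0,0,0,1,0,-15,0,0,0,0]'
python3 - <<'E'
from m import *
d=snap('wrist','w20');s=ctrl.read_state();print({k:np.round(s[k],3) for k in('clock','eef_pos','tool_rot','width')})
snap('scene','c20');snap('side','s20')
im=cv2.cvtColor(d['img'],cv2.COLOR_RGB2BGR)[90:290,160:400]
cv2.imwrite('pics/w20c.png',cv2.resize(im,None,fx=3,fy=3,interpolation=cv2.INTER_CUBIC))
E
```

```text
clock: 38.5
eef_pos: [501.4, 416.2, 55.5]
tool_rot: [-1.571, -0.0, -1.571]
force: [0.1, -0.1, 0.4]
width: 85.1
clock: 39.3
eef_pos: [500.5, 415.8, 204.1]
tool_rot: [-1.573, -0.001, -1.571]
force: [0.1, -0.2, -0.0]
width: 85.6
{'clock': np.float64(39.35), 'eef_pos': array([500.495, 415.722, 203.909]), 'tool_rot': array([-1.573, -0.002, -1.571]), 'width': np.float64(85.392)}
```

View pics/w20c.png

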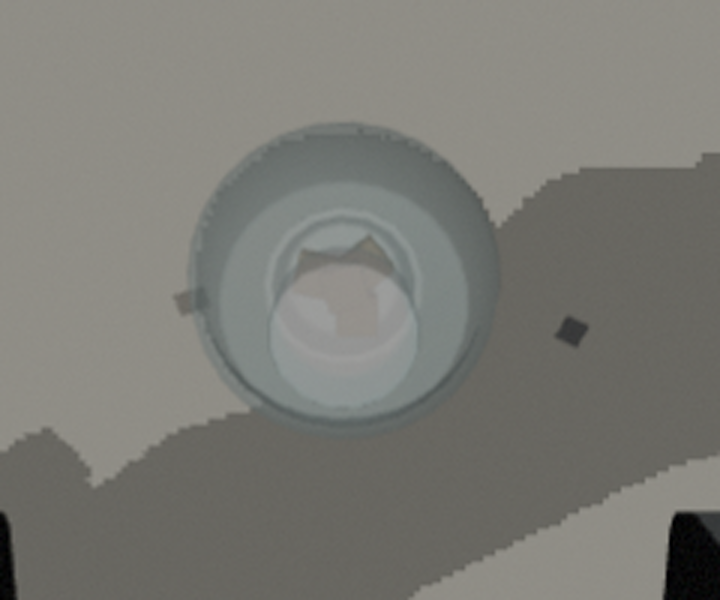

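View pics/c20.png

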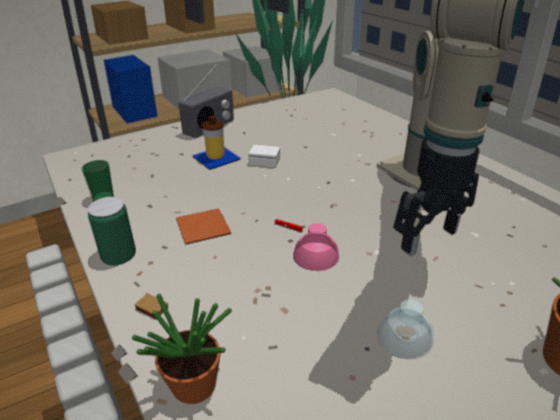

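View pics/s20.png

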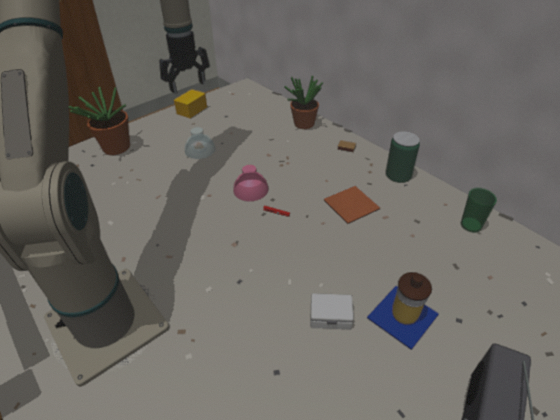

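```bash
python3 -c "
from cell import finish_job;print(finish_job())"
```

```text
the job is handed in; nothing more can be done
None
```

I finished the job and handed it in at about 39 s on the robot's clock (limit 128 s). The cup stands on the blue tile with the strainer hung in it and the lid laid on top. The glass bowl was set last, upside down over the sugar dish. Each thing was released before the next, and the cup and the bowl were set down under force watch.

- **Stack:** contact came at the expected height for each piece, within about 1 mm. In the side and scene pictures the strainer looks fully home, the lid looks flat and the stack looks upright. By measurement the cup is about 1 mm from the tile's centre.
- **Bowl:** contact came at exactly the height where I had gripped it, so the rim is on the sill. In the wrist picture it is concentric with the dish to about 1–2 mm.
- **Other items:** by eye in the pictures before and after, the white box, the red peg and the pink bowl have not moved. The gripper ended open and 15 cm clear of everything.
- **Disagreements:** none of the checks failed. The side camera differed from the other two by 5–10 mm in y in the first measurements, and the wrist camera read about 1.5 mm high in x. I relied on the wrist camera and corrected for that.

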